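Space the lane dividers of a tray infeed with a hooked gauge

TASK

Pick up the hooked spacer gauge and step it along the infeed row, starting at the fixed end stop: hook it over each lane divider in turn and gently draw that divider towards the stop until the gauge butts snugly against its neighbour (the stop, then the divider just set), pausing a moment there, so that all three lanes come out equal at 60 mm. Move the dividers only with the gauge, never force it against the stop or the dividers, do not shift the ones already set, and leave the other things alone; then stand the gauge back upright on its white board and let go.

Things in the scene. Friction and masses are not known exactly. Their poses are not given: they have to be found in the camera images.
- infeed: The tray infeed bed, fixed: an aluminium plate 170 mm (x) by 420 mm (y), its top 30 mm above the origin, with two steel guide rods along y. Origin: centre of its underside, on the table. Its y axis runs along the row, from the end stop (at y = -170 mm) towards the dividers.
- stop: The fixed steel end stop at the -y end of the bed: an upright plate 10 mm thick along the row, 100 mm wide across it, with ribs on its outer (-y) side. Origin: centre of its foot, on the bed's top; its top is 32 mm above that and the butting face 5 mm to the +y side. It is rigid.
- bar1: First (nearest the stop) lane divider: upright white plastic bar, 10 mm thick along the row, 90 mm long across it, between two grey carriages that run on the bed's two guide rods; its top is 32 mm above its origin. Origin: centre of its foot, on the bed's top. Slides only along the row (the bed's y axis), held by a stiff drag of about 6 N; stays where it is left.
- bar2: Second (middle) lane divider: upright white plastic bar, 10 mm thick along the row, 90 mm long across it, between two grey carriages that run on the bed's two guide rods; its top is 32 mm above its origin. Origin: centre of its foot, on the bed's top. Slides only along the row (the bed's y axis), held by a stiff drag of about 6 N; stays where it is left.
- bar3: Third (farthest from the stop) lane divider: upright white plastic bar, 10 mm thick along the row, 90 mm long across it, between two grey carriages that run on the bed's two guide rods; its top is 32 mm above its origin. Origin: centre of its foot, on the bed's top. Slides only along the row (the bed's y axis), held by a stiff drag of about 6 N; stays where it is left.
- gauge_mid (a point): Centre of the grey plastic hooked spacer gauge (about 0.25 kg), which stands on the white board; 41.5 mm above its underside; z up, y along its length. 80 mm long (y), 40 mm wide (x), 83 mm tall. In use its +y end (lip) points away from the stop. With its cover resting on a bar, this point is 45.5 mm above that bar's origin; work with it about 6 mm higher than that.
- gauge: The same gauge; origin at the centre of its underside. Under a 10 mm cover plate (28 to 38 mm up) hang the spacer block, y = -40 to +6 mm, and the lip, y = +30 to +40 mm, with an open 24 mm slot between, in which the bar stands. With the lip's inner face pulling a bar and the block's -y face butting on the neighbour, their centres are 70 mm apart (60 mm gap).
- gauge_fin (a point): Middle of the gauge's handle fin, 19 mm above point gauge_mid: an upright fin on the cover, 16 mm thick along the gauge's y, 40 mm wide along x, 45 mm tall (38 to 83 mm above the underside). Pinch it across y, one finger on each broad face.
- board: The gauge's rest: a fixed white plastic board 160 mm (x) by 130 mm (y), 10 mm thick. Origin: centre of its underside, on the table.
- spray: Bystander: white bottle, 60 mm across, 170 mm tall. Origin: centre of its underside.
- tub: Bystander: small open white tub, 70 mm across, 50 mm tall. Origin: centre of its underside.
Mind the look-alikes: they are no part of the job. What is shaped like the gauge but green or yellow is not meant.

How it is judged:
By the outcome, as a careful person would: the job done as asked, in the order asked, and still so for the second after the job is handed in, with the robot touching nothing.
It also fails if it takes over 72 s, if anything falls off the work surface, if the arm or the gripper's body presses on something with over 40 N, if the wrist force passes 120 N, or if a joint passes its speed limit or range.

ROBOT

A 7-joint arm with a two-finger parallel gripper is mounted at the origin on the work surface. World frame = base frame: x ahead of the robot, y to its left, z up, the work surface at z = 0. Lengths are in m, angles in rad, forces in N, time in s.
With the tool pointing down it reaches from about 0.425 to 0.875 m from the base axis. Payload 4.7 kg.
Tool frame: the origin (TCP) lies between the finger pads; the fingertips stand 14 mm ahead of it and the grasp point (between the pads) lies 5 mm behind it; z points along the fingers, y is the line along which they close (so a half turn about z gives the same grasp; the last joint's range is limited). The gripper opens to 87 mm and grips with 3 to 60 N. Pads are 19 mm wide; open, the fingers measure 117 mm over their backs; the gripper's body (75 mm by 190 mm) begins 51 mm behind the grasp point.
Start: joints at [1.356, 0.321, -0.07, 1.45, 0.023, 1.371, -0.057], TCP at [0.147, -0.633, 0.237] pointing down, gripper open.
Joint ranges: [-2.86, 2.86], [-0.3, 2.09], [-1.38, 1.24], [0.06, 2.45], [-1.56, 4.7], [0.09, 2.05], [-2.69, 2.69]. Speed limits (rad/s): [2.57, 2.57, 3.14, 3.14, 3.14, 3.14, 3.14].

INTERFACE

Orientations are given as a rotation vector (axis times angle).
In Python, from bench import ctrl gives the robot as it stands.
- The arm moves only by the tool step_arm, never from a script. Its argument "commands" is a list of rows, each an object with "travel": the shift along the tool's x, y, z in m, a list of three; "turn": the turn, a rotation vector about the tool's x, y, z in degrees, a list of three. A call has 1 to 5 rows; each row is the pose to reach, as a shift and turn from the pose commanded when the call began, along the tool's axes at that moment; what a row does not reach only later rows make up. A row lasts 1/10 s, in which the tool goes at most 50 mm and 8.59 degrees, less where a joint would pass 70% of its speed; a pose out of reach is approached as far as the arm can. A call with a gripper value outside its range is refused whole. "gripper" is the opening, from 0 (shut) to 1 (fully open), set as the call begins (left out, the last holds). The fingers move at their own pace and stop on an object; "force" is the grip in N (left out, the last holds). Time passes only in rows, so rows that repeat a pose let the fingers close. It gives the time, the measured TCP pose, the force, the opening and the grip force at its end, in the units of the state.
- ctrl.get_state(): the state, without advancing time (a new reading comes with each control period).
- ctrl.get_image(name): name is "scene" or "side" or "wrist"; returns the picture (400x640x3 uint8, red, green, blue); there is no depth.
- ctrl.camera_model(name): a dict with "fx", "fy", "cx", "cy" (pixels), "R" (3x3) and "t" (3): a world point X has camera coordinates R X + t; the wrist camera has in their place "T_tool_cam" (4x4, takes a point from camera to tool coordinates, whose origin is the TCP and whose axes are the flange's). Camera axes: x right, y down, z forward; pixel columns grow to the right and rows downward; lengths in m; the calibration is good to about 2 mm. A picture is of the moment at which its call begins: read the wrist's pose just before it. camera_model takes no time and is no camera call.
- ctrl.close_job(): hands the job in; it is judged then, once.
The state is a dict: "time": time; "joint_positions": joint angles; "qd": joint speeds; "joint_torque": joint torques, N m; "position": TCP position; "tool_rot": TCP orientation; "ft_force": force on the tool from outside, world axes, zero at the start; "torque": the same for the moment, N m; "grip_width": opening from 0.0 (shut) to 1.0 (fully open); "grip_force": force on a finger pad.
Only numpy, scipy, OpenCV 4.12 (cv2) and the standard library are available. Lean on these libraries where they do the work, as an engineer would, in place of code of your own. Each camera call takes 0.05 s, during which the arm holds its last target. There are 200 camera calls.

## Working session

There is one attempt and no reset: what is moved stays moved. The work goes in short steps, Python scripts to look and compute and a tool call to move; the robot and the scene stay as the last step left them, time stands still between calls to the robot, and variables do not carry over. Pictures are saved under pics/ and viewed, at most 10 in all, crops included, and the job is handed in when it is done.

Besides the shell and the picture viewer there is one more tool, called after ">>>" in YAML: its name, and indented under it one key for each argument. step_arm: Moves the arm, as the interface text tells. Its arguments: {"type":"object","properties":{"commands":{"type":"array"},"gripper":{"type":"number"},"force":{"type":"number"}},"required":["commands"]}

```bash
mkdir -p pics; ls; python3 - <<'E'
from bench import ctrl
import cv2
s=ctrl.get_state();print({k:s[k] for k in('time','position','tool_rot','ft_force','grip_width')})
for n in('scene','side'):
    cv2.imwrite(f'pics/{n}0.png',ctrl.get_image(n)[:,:,::-1])
    print(n,ctrl.camera_model(n))
print(ctrl.camera_model('wrist'))
E
```

```text
pics
{'time': 0.0, 'position': array([ 0.1472681 , -0.63256642,  0.2354774 ]), 'tool_rot': array([-3.11920998e+00, -3.58425569e-01,  4.87355152e-04]), 'ft_force': array([-0.39362475, -0.85233648,  0.29943561]), 'grip_width': 0.9999369150583732}
scene {'fx': 437.74859077877915, 'fy': 437.74859077877915, 'cx': 320.2705867923161, 'cy': 200.5834435899052, 'R': array([[ 0.1687525 ,  0.985645  , -0.00515033],
       [ 0.8141422 , -0.14233108, -0.56295146],
       [-0.55560335,  0.09080636, -0.82647391]]), 't': array([-0.00499156, -0.38231997,  1.48572824])}
side {'fx': 427.29960313343975, 'fy': 427.29960313343975, 'cx': 312.5017880398795, 'cy': 205.3170977487173, 'R': array([[-0.99850926, -0.05455102,  0.0018559 ],
       [-0.03172876,  0.55242923, -0.83295572],
       [ 0.04441333, -0.83177289, -0.55333654]]), 't': array([0.50195926, 0.1470588 , 1.33252686])}
{'fx': 292.06078037003203, 'fy': 292.06078037003203, 'cx': 312.92592289343145, 'cy': 198.7783284634845, 'T_tool_cam': array([[ 3.18969177e-05, -9.54075872e-01, -2.99565067e-01,
         8.26386705e-02],
       [ 9.99999907e-01, -9.87261309e-05,  4.20907335e-04,
        -3.49863434e-04],
       [-4.31152432e-04, -2.99565053e-01,  9.54075780e-01,
        -1.49035021e-01],
       [ 0.00000000e+00,  0.00000000e+00,  0.00000000e+00,
         1.00000000e+00]])}
```

View pics/scene0.png

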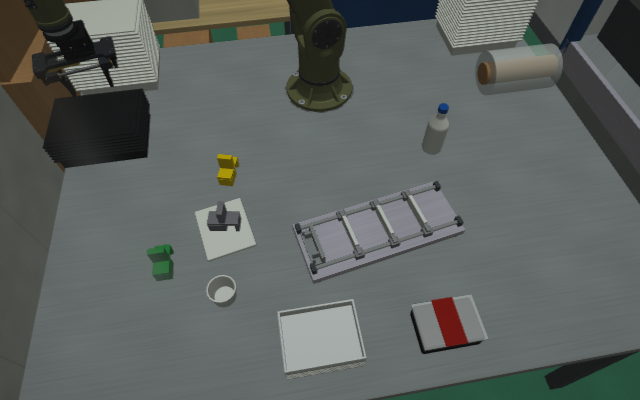

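View pics/side0.png

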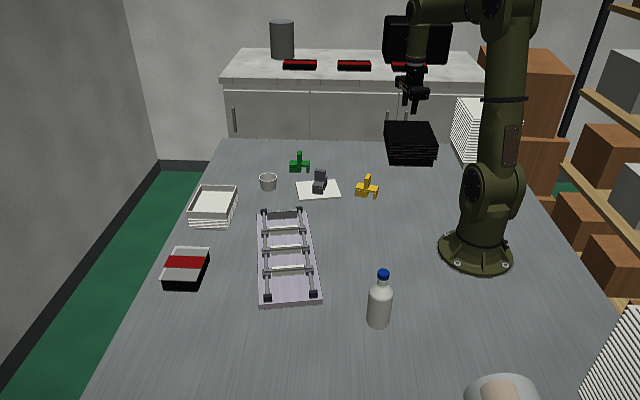

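The scene picture shows these gauge-shaped things: grey on the white board (224,217), yellow (228,169) and green (160,260). I choose the grey one. The bed spans (293..465, 183..278) with the stop at its left end (315,243), and the bars are at about (351,233), (386,224) and (418,211). I'll check both in close crops.

```bash
python3 - <<'E'
import cv2,numpy as np
a=cv2.imread('pics/scene0.png')
c=cv2.resize(a[175:285,285:475],None,fx=4.2,fy=4.2,interpolation=cv2.INTER_CUBIC)
cv2.imwrite('pics/c1.png',c)
c=cv2.resize(a[195:265,185:265],None,fx=7,fy=7,interpolation=cv2.INTER_CUBIC)
cv2.imwrite('pics/c2.png',c)
E
```

```text
(no output)
```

View pics/c1.png

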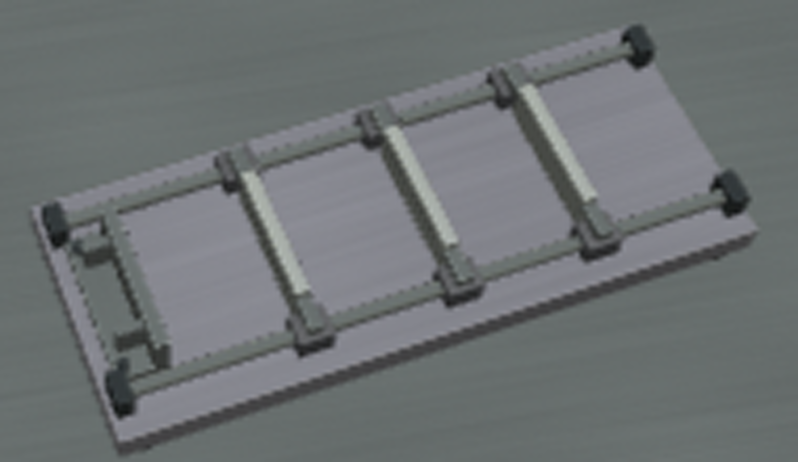

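View pics/c2.png

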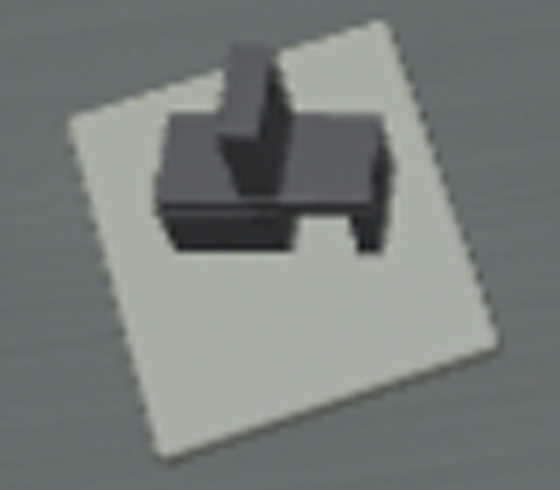

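c1 shows the bed's top corners at (33,208), (120,440), (755,230) and (640,30). The stop's face is at its +y side, and the bar tops are white. c2 shows the grey gauge, slot and lip to the right (+y), with the fin on top: fin-top corners (230,45), (275,45), (263,135), (218,132). It's the right object.

```bash
cat >h.py <<'E'
import numpy as np,cv2
from bench import ctrl
from scipy.spatial.transform import Rotation as Ro
def bp(name,px,z,pose=None):
    m=ctrl.camera_model(name); px=np.atleast_2d(px).astype(float)
    d=np.c_[(px[:,0]-m['cx'])/m['fx'],(px[:,1]-m['cy'])/m['fy'],np.ones(len(px))]
    if name=='wrist':
        T=np.eye(4);T[:3,:3]=Ro.from_rotvec(pose[1]).as_matrix();T[:3,3]=pose[0]
        W=T@m['T_tool_cam'];R=W[:3,:3];o=W[:3,3]
    else: R=m['R'].T;o=-R@m['t']
    w=d@R.T; return o+w*((z-o[2])/w[:,2])[:,None]
def uncrop(p,f,o): return (np.array(p)+.5)/f-.5+np.array(o)
E
python3 - <<'E'
from h import *
np.set_printoptions(precision=4,suppress=True)
def sh(n,P,names=None):
    print(n);print(P[:,:2], 'mean',P.mean(0)[:2]); 
B=lambda p,z:bp('scene',uncrop(p,4.2,(285,175)),z)
G=lambda p,z:bp('scene',uncrop(p,7,(185,195)),z)
b=B([(33,208),(120,440),(755,230),(640,30)],.03);sh('bed',b)
print(np.linalg.norm(np.diff(b,axis=0),axis=1))
y=(b[2]+b[3]-b[0]-b[1]);print('yaw of y axis',np.degrees(np.arctan2(y[1],y[0])))
for n,p in(('stop top',[(110,215),(160,350)]),('b1',[(247,175),(300,293)]),('b2',[(392,130),(449,246)]),('b3',[(527,88),(588,202)])):sh(n,B(p,.062))
c=G([(170,113),(383,113),(372,203),(158,203)],.048);sh('cover',c);print(np.linalg.norm(np.diff(c,axis=0),axis=1))
y=c[1]+c[2]-c[0]-c[3];print('yaw',np.degrees(np.arctan2(y[1],y[0])))
f=G([(230,45),(275,45),(263,135),(218,132)],.093);sh('fin',f);print(np.linalg.norm(np.diff(f,axis=0),axis=1))
sh('board',G([(70,120),(383,20),(498,345),(160,458)],.01))
s=ctrl.get_state();print(Ro.from_rotvec(s['tool_rot']).as_matrix())
E
```

```text
bed
[[ 0.5381 -0.1608]
 [ 0.7014 -0.1322]
 [ 0.6305  0.2766]
 [ 0.4704  0.2555]] mean [0.5851 0.0598]
[0.1658 0.415  0.1614]
yaw of y axis 99.53351034394687
stop top
[[ 0.5704 -0.1166]
 [ 0.6645 -0.1024]] mean [ 0.6175 -0.1095]
b1
[[ 0.5567 -0.0297]
 [ 0.6421 -0.0153]] mean [ 0.5994 -0.0225]
b2
[[0.5399 0.0654]
 [0.6263 0.0788]] mean [0.5831 0.0721]
b3
[[0.5236 0.1568]
 [0.611  0.1693]] mean [0.5673 0.163 ]
cover
[[ 0.4704 -0.3724]
 [ 0.4842 -0.2935]
 [ 0.5231 -0.3001]
 [ 0.5095 -0.3778]] mean [ 0.4968 -0.336 ]
[0.0801 0.0395 0.0789]
yaw 80.09940216172
fin
[[ 0.4755 -0.3413]
 [ 0.4784 -0.3252]
 [ 0.5167 -0.3312]
 [ 0.5126 -0.347 ]] mean [ 0.4958 -0.3362]
[0.0164 0.0388 0.0163]
board
[[ 0.4407 -0.4184]
 [ 0.4142 -0.2949]
 [ 0.5688 -0.2625]
 [ 0.5942 -0.3875]] mean [ 0.5044 -0.3408]
[[ 0.9739  0.2268 -0.0005]
 [ 0.2268 -0.9739  0.0017]
 [-0.0001 -0.0018 -1.    ]]
```

```bash
cat >>h.py <<'E'
np.set_printoptions(precision=4,suppress=True)
def delta(xyz,yaw_y):
    """tool-frame shift (mm) and turn (deg) to a pointing-down pose whose tool y has the given yaw"""
    s=ctrl.get_state();R=Ro.from_rotvec(s['tool_rot'])
    a=np.radians(yaw_y);y=np.array([np.cos(a),np.sin(a),0]);z=np.array([0,0,-1.])
    T=Ro.from_matrix(np.c_[np.cross(y,z),y,z])
    print('t',s['time'],'pos',s['position'],'d mm',R.inv().apply(np.array(xyz)-s['position'])*1e3,'turn',np.degrees((R.inv()*T).as_rotvec()),
     'F',s['ft_force'],'g',s['grip_width'],s['grip_force'])
E
python3 -c "
from h import *
delta((.496,-.3362,.15),-99.9)"
```

```text
t 0.1 pos [ 0.1473 -0.6326  0.2355] d mm [ 406.8875 -209.4175   85.8593] turn [-0.1     0.0276 23.0112] F [-0.3452  1.0944 -0.2926] g 0.9987715120200388 0.0
```

>>> step_arm:
  commands:
    - {"travel":[0.04,-0.02,0],"turn":[0,0,0]}
    - {"travel":[0.08,-0.04,0],"turn":[0,0,0]}
    - {"travel":[0.12,-0.06,0],"turn":[0,0,0]}
    - {"travel":[0.16,-0.08,0],"turn":[0,0,0]}
    - {"travel":[0.2,-0.1,0],"turn":[0,0,0]}

```text
time: 0.6
position: [0.3205, -0.4888, 0.2362]
tool_rot: [-3.121, -0.358, 0.001]
ft_force: [0.4, 0.7, 0.8]
grip_width: 1.003
grip_force: 0.0
```

>>> step_arm:
  commands:
    - {"travel":[0.04,-0.02,0.01],"turn":[0,0,5]}
    - {"travel":[0.08,-0.04,0.02],"turn":[0,0,10]}
    - {"travel":[0.12,-0.06,0.03],"turn":[0,0,15]}
    - {"travel":[0.16,-0.08,0.04],"turn":[0,0,20]}
    - {"travel":[0.2,-0.1,0.05],"turn":[0,0,23]}

```text
time: 1.1
position: [0.4925, -0.3462, 0.1858]
tool_rot: [3.129, -0.276, -0.001]
ft_force: [-0.1, 0.1, 0.2]
grip_width: 0.996
grip_force: 0.0
```

>>> step_arm:
  commands:
    - {"travel":[0,0,0],"turn":[0,0,0]}
    - {"travel":[0,0,0],"turn":[0,0,0]}

```text
time: 1.3
position: [0.4921, -0.3461, 0.1856]
tool_rot: [-3.13, 0.265, 0.002]
ft_force: [-0.7, -1.2, -0.3]
grip_width: 0.996
grip_force: 0.0
```

```bash
python3 -c "
from h import *
delta((.496,-.3362,.15),-99.9)
cv2.imwrite('pics/w1.png',ctrl.get_image('wrist')[:,:,::-1])"
```

```text
t 1.3 pos [ 0.4921 -0.3461  0.1856] d mm [  2.249  -10.3496  35.6222] turn [-0.0406  0.0943  0.2211] F [-0.72   -1.2288 -0.2918] g 0.9956903680619367 0.0
```

View pics/w1.png

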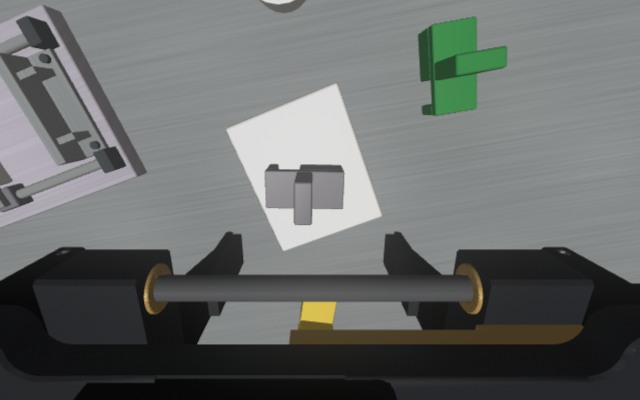

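The wrist view shows the grey gauge on the board: fin-top corners (294,173), (312,173), (312,224), (295,224), and its edges lie parallel to the image axes, so the yaw is right. The green and yellow ones are apart from it.

```bash
python3 -c "
from h import *
s=ctrl.get_state();p=(s['position'],s['tool_rot'])
f=bp('wrist',[(294,173),(312,173),(312,224),(295,224)],.093,p);print(f,f.mean(0))
print(bp('wrist',[(265,168),(343,167),(344,208),(265,208)],.048,p))
delta((.496,-.3362,.068),-99.9)
b=bp('wrist',[(228,129),(337,84),(381,215),(284,250)],.01,p);print(b,b.mean(0))
"
```

```text
[[ 0.5226 -0.337   0.093 ]
 [ 0.52   -0.352   0.093 ]
 [ 0.4742 -0.344   0.093 ]
 [ 0.4768 -0.329   0.093 ]] [ 0.4984 -0.3405  0.093 ]
[[ 0.5233 -0.3049  0.048 ]
 [ 0.5109 -0.3817  0.048 ]
 [ 0.4679 -0.3766  0.048 ]
 [ 0.482  -0.2956  0.048 ]]
t 1.35 pos [ 0.491  -0.3479  0.1861] d mm [  3.071  -12.444  118.0412] turn [0.024  0.078  0.0396] F [-0.1518 -0.7087 -0.1528] g 1.0010033101247178 0.0
[[ 0.5656 -0.2673  0.01  ]
 [ 0.5904 -0.3905  0.01  ]
 [ 0.4378 -0.4207  0.01  ]
 [ 0.4124 -0.2979  0.01  ]] [ 0.5015 -0.3441  0.01  ]
```

>>> step_arm:
  commands:
    - {"travel":[0.003,-0.01,0.025],"turn":[0,0,0]}
    - {"travel":[0.003,-0.01,0.06],"turn":[0,0,0]}
    - {"travel":[0.003,-0.01,0.09],"turn":[0,0,0]}
    - {"travel":[0.003,-0.01,0.11],"turn":[0,0,0]}
    - {"travel":[0.003,-0.01,0.118],"turn":[0,0,0]}

```text
time: 1.85
position: [0.4933, -0.3396, 0.0663]
tool_rot: [-3.129, 0.276, 0.006]
ft_force: [-0.2, -0.6, 0.2]
grip_width: 0.999
grip_force: 0.0
```

>>> step_arm:
  commands:
    - {"travel":[0,0,0],"turn":[0,0,0]}
    - {"travel":[0,0,0],"turn":[0,0,0]}
    - {"travel":[0,0,0],"turn":[0,0,0]}
  gripper: 0.35
  force: 5

```text
time: 2.15
position: [0.4971, -0.3393, 0.0702]
tool_rot: [3.128, -0.272, 0.004]
ft_force: [-0.2, 0.2, -0.4]
grip_width: 0.808
grip_force: 0.0
```

```bash
python3 -c "
from h import *
delta((.497,-.338,.068),-99.9)
cv2.imwrite('pics/w2.png',ctrl.get_image('wrist')[:,:,::-1])"
```

```text
t 2.15 pos [ 0.4971 -0.3393  0.0702] d mm [-0.2826 -1.235   2.2415] turn [ 0.0846 -0.1455 -0.0231] F [-0.1821  0.2423 -0.3514] g 0.8082242770952803 0.0
```

View pics/w2.png

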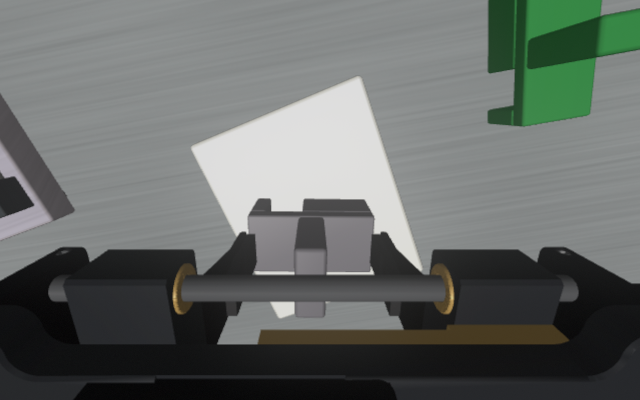

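The wrist picture shows the fin at (311,240..315), centred between the fingers at (235) and (390). I'm closing.

>>> step_arm:
  commands:
    - {"travel":[0,0,0.001],"turn":[0,0,0]}
    - {"travel":[0,0,0.001],"turn":[0,0,0]}
    - {"travel":[0,0,0.001],"turn":[0,0,0]}
    - {"travel":[0,0,0.001],"turn":[0,0,0]}
    - {"travel":[0,0,0.001],"turn":[0,0,0]}
  gripper: 0
  force: 8

```text
time: 2.7
position: [0.4963, -0.3382, 0.0676]
tool_rot: [3.13, -0.271, -0.0]
ft_force: [-0.9, 0.6, 0.5]
grip_width: 0.311
grip_force: 0.0
```

>>> step_arm:
  commands:
    - {"travel":[0,0,0],"turn":[0,0,0]}
    - {"travel":[0,0,0],"turn":[0,0,0]}
    - {"travel":[0,0,0],"turn":[0,0,0]}
    - {"travel":[0,0,0],"turn":[0,0,0]}
    - {"travel":[0,0,0],"turn":[0,0,0]}

```text
time: 3.2
position: [0.4963, -0.338, 0.0675]
tool_rot: [-3.13, 0.271, 0.0]
ft_force: [-0.3, 2.0, 0.2]
grip_width: 0.181
grip_force: 8.0
```

>>> step_arm:
  commands:
    - {"travel":[0,0,0],"turn":[0,0,0]}
    - {"travel":[0,0,0],"turn":[0,0,0]}
    - {"travel":[0,0,0],"turn":[0,0,0]}
  gripper: 0
  force: 45

```text
time: 3.5
position: [0.4963, -0.338, 0.0675]
tool_rot: [-3.13, 0.271, 0.0]
ft_force: [0.2, 1.6, -0.4]
grip_width: 0.184
grip_force: 45.0
```

Grasped: 0.184 × 87 mm = 16 mm, the fin's thickness. Now I lift and carry it over the bed.

>>> step_arm:
  commands:
    - {"travel":[0,0,-0.01],"turn":[0,0,0]}
    - {"travel":[0,0,-0.03],"turn":[0,0,0]}
    - {"travel":[0,0,-0.06],"turn":[0,0,0]}
    - {"travel":[0,0,-0.09],"turn":[0,0,0]}
    - {"travel":[0,0,-0.1],"turn":[0,0,0]}

```text
time: 4.0
position: [0.4977, -0.3396, 0.1714]
tool_rot: [3.126, -0.271, 0.008]
ft_force: [1.0, -0.1, -1.1]
grip_width: 0.181
grip_force: 45.0
```

```bash
python3 -c "
from h import *
delta((.58,-.03,.17),-80.8)"
```

```text
t 4.0 pos [ 0.4977 -0.3396  0.1714] d mm [  27.7386 -319.1267    0.5366] turn [  0.2201  -0.2634 -19.1154] F [ 1.0267 -0.0602 -1.1296] g 0.1807452584215064 44.992354698479176
```

>>> step_arm:
  commands:
    - {"travel":[0.005,-0.03,0],"turn":[0,0,-3]}
    - {"travel":[0.01,-0.07,0],"turn":[0,0,-8]}
    - {"travel":[0.015,-0.11,0],"turn":[0,0,-13]}
    - {"travel":[0.018,-0.15,0],"turn":[0,0,-17]}
    - {"travel":[0.02,-0.19,0],"turn":[0,0,-19]}

```text
time: 4.5
position: [0.5481, -0.1525, 0.1663]
tool_rot: [-3.131, -0.254, 0.003]
ft_force: [1.0, 0.4, -2.8]
grip_width: 0.18
grip_force: 45.0
```

```bash
python3 -c "
from h import *
delta((.58,-.03,.17),-80.8)"
```

```text
t 4.5 pos [ 0.5481 -0.1525  0.1663] d mm [  51.1695 -115.7916   -3.7011] turn [-0.0357  0.0895  0.0662] F [ 0.9826  0.3687 -2.7579] g 0.17985197399519784 44.991002306342125
```

>>> step_arm:
  commands:
    - {"travel":[0.01,-0.03,0],"turn":[0,0,0]}
    - {"travel":[0.025,-0.065,0],"turn":[0,0,0]}
    - {"travel":[0.04,-0.1,0],"turn":[0,0,0]}
    - {"travel":[0.05,-0.116,0],"turn":[0,0,0]}
    - {"travel":[0.05,-0.116,0],"turn":[0,0,0]}

```text
time: 5.0
position: [0.5795, -0.0268, 0.1665]
tool_rot: [-3.128, -0.261, 0.001]
ft_force: [-0.8, 0.9, -3.5]
grip_width: 0.18
grip_force: 45.0
```

>>> step_arm:
  commands:
    - {"travel":[0,0,0],"turn":[0,0,0]}
    - {"travel":[0,0,0],"turn":[0,0,0]}

```text
time: 5.2
position: [0.5789, -0.0337, 0.1667]
tool_rot: [3.131, 0.247, -0.003]
ft_force: [-0.7, 0.1, -2.8]
grip_width: 0.177
grip_force: 45.0
```

```bash
python3 -c "
from h import *
delta((.58,-.03,.17),-80.8)
cv2.imwrite('pics/w3.png',ctrl.get_image('wrist')[:,:,::-1])"
```

```text
t 5.2 pos [ 0.5789 -0.0337  0.1667] d mm [ 1.6449 -3.4782 -3.2887] turn [ 0.0407  0.0991 -0.1945] F [-0.6558  0.1407 -2.809 ] g 0.17662580384061047 44.99208513647318
```

View pics/w3.png

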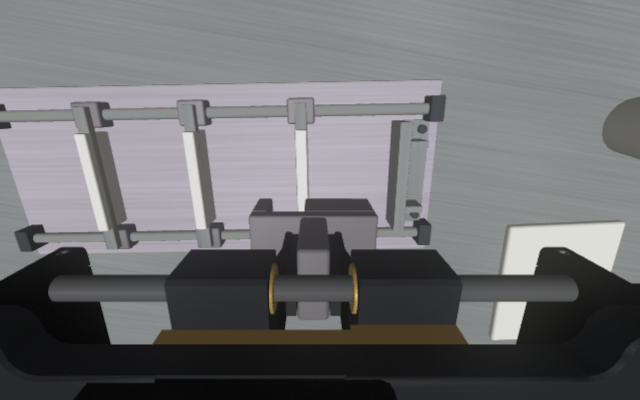

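The wrist picture shows bar 1's white top from (301,130) to (303,210), bar 2 from (190,133) to (204,222) and bar 3 from (84,135) to (103,225). The stop's butting-edge line runs from (392,122) to (389,228), and the far bed edge passes through (440,80).

```bash
python3 -c "
from h import *
ps=[]
for i in range(4):
    s=ctrl.get_state();ps.append(np.r_[s['position'],s['tool_rot']*np.sign(s['tool_rot'][0])]);print(ps[-1]);ctrl.get_image('wrist') if i<3 else 0
m=np.mean(ps,0);p=(m[:3],m[3:])
for n,q,z in(('b1',[(301,130),(303,210)],.062),('b2',[(190,133),(204,222)],.062),('b3',[(84,135),(103,225)],.062),('stopface',[(392,122),(389,228)],.062),('edge',[(440,80),(0,88)],.03),('rods',[(425,108),(10,117)],.055)):
    P=bp('wrist',q,z,p);d=P[1]-P[0];print(n,P[:,:2],P.mean(0)[:2],np.degrees(np.arctan2(d[1],d[0])))
"
```

```text
[ 0.579  -0.0339  0.1669  3.1312  0.2458 -0.0021]
[ 0.5792 -0.0337  0.1671  3.1314  0.2457 -0.0014]
[ 0.5793 -0.0335  0.1672  3.1314  0.2461 -0.001 ]
[ 0.5794 -0.0333  0.1674  3.1314  0.2466 -0.0004]
b1 [[ 0.6408 -0.0134]
 [ 0.5697 -0.0256]] [ 0.6053 -0.0195] -170.24861139910678
b2 [[0.6236 0.0796]
 [0.5435 0.0641]] [0.5835 0.0718] -169.05090988237455
b3 [[0.6078 0.1688]
 [0.5257 0.1575]] [0.5667 0.1631] -172.1690419632358
stopface [[ 0.6593 -0.0882]
 [ 0.5646 -0.1083]] [ 0.6119 -0.0983] -168.0314812196633
edge [[ 0.702  -0.1312]
 [ 0.6324  0.2653]] [0.6672 0.0671] 99.96097457578958
rods [[ 0.6749 -0.1152]
 [ 0.6119  0.2357]] [0.6434 0.0602] 100.1751073877161
```

```bash
cat >>h.py <<'E'
U=np.array([-.1668,.986]);V=np.array([.986,.1668])
def row(u,z,v=.587):
    p=u*U+v*V; delta((p[0],p[1],z),-80.4)
    s=ctrl.get_state();print('u,v',s['position'][:2]@U,s['position'][:2]@V,'Fu',s['ft_force'][:2]@U,'Fv',s['ft_force'][:2]@V,'Fz',s['ft_force'][2])
E
python3 -c "
from h import *
row(-.139,.0975)"
```

```text
t 5.4 pos [ 0.5794 -0.0333  0.1674] d mm [21.373   9.2953 69.9042] turn [ 0.0252  0.0169 -0.5958] F [ 0.1957  0.1428 -3.7484] g 0.18041612109612787 44.99224073253572
u,v -0.1294541468534318 0.5657563511070286 Fu 0.10816503753129511 Fv 0.21682282255383856 Fz -3.7484416549529165
```

>>> step_arm:
  commands:
    - {"travel":[0.011,0.005,0],"turn":[0,0,-0.6]}
    - {"travel":[0.021,0.009,0.01],"turn":[0,0,-0.6]}
    - {"travel":[0.021,0.009,0.02],"turn":[0,0,-0.6]}
    - {"travel":[0.021,0.009,0.022],"turn":[0,0,-0.6]}
    - {"travel":[0.021,0.009,0.022],"turn":[0,0,-0.6]}

```text
time: 5.9
position: [0.601, -0.0375, 0.1446]
tool_rot: [-3.13, -0.266, 0.003]
ft_force: [-0.8, -0.4, -2.6]
grip_width: 0.181
grip_force: 45.0
```

```bash
python3 -c "
from h import *
row(-.139,.0975)
cv2.imwrite('pics/s1.png',cv2.resize(np.ascontiguousarray(ctrl.get_image('side')[200:310,240:340,::-1]),None,fx=5,fy=5,interpolation=cv2.INTER_CUBIC))"
```

```text
t 5.9 pos [ 0.601  -0.0375  0.1446] d mm [ 0.7615  1.8235 47.0884] turn [-0.0413  0.1162  0.1212] F [-0.7794 -0.3949 -2.5897] g 0.18050751425560532 44.99238124117255
u,v -0.13721436897504313 0.5863408931363702 Fu -0.25939452324989276 Fv -0.8343363581875619 Fz -2.589714094588758
```

View pics/s1.png

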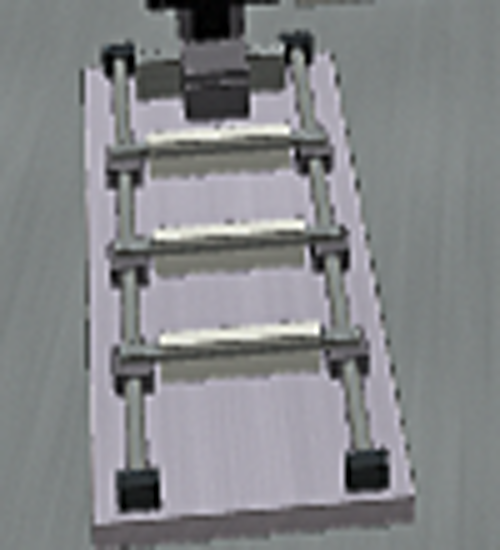

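The side crop shows the gauge over the stop/bar 1 lane, laterally centred at (217,95), with all bars untouched. Descending over bar 1.

>>> step_arm:
  commands:
    - {"travel":[0,0.001,0.01],"turn":[0,0,0]}
    - {"travel":[0,0.001,0.02],"turn":[0,0,0]}
    - {"travel":[0,0.001,0.03],"turn":[0,0,0]}
    - {"travel":[0,0.001,0.04],"turn":[0,0,0]}
    - {"travel":[0,0.001,0.047],"turn":[0,0,0]}

```text
time: 6.45
position: [0.6013, -0.0386, 0.097]
tool_rot: [-3.13, -0.266, 0.003]
ft_force: [-0.2, 0.2, -3.5]
grip_width: 0.178
grip_force: 45.0
```

>>> step_arm:
  commands:
    - {"travel":[0,0,0],"turn":[0,0,0]}
    - {"travel":[0,0,0],"turn":[0,0,0]}

```text
time: 6.65
position: [0.602, -0.0385, 0.0984]
tool_rot: [-3.13, -0.266, 0.0]
ft_force: [0.3, -0.8, -3.3]
grip_width: 0.178
grip_force: 45.0
```

```bash
python3 -c "
from h import *
row(-.139,.0975)
b=[s for s in [ctrl.get_state()]]
"
```

```text
t 6.65 pos [ 0.602  -0.0385  0.0984] d mm [-0.1234  0.6403  0.9012] turn [-0.0058  0.0091  0.1176] F [ 0.3254 -0.7674 -3.279 ] g 0.17766414780578743 44.992290241643786
u,v -0.13836207318570307 0.5871329376258303 Fu -0.8109254567148207 Fv 0.19280732642565862 Fz -3.2790449483923454
```

>>> step_arm:
  commands:
    - {"travel":[0,0.002,0],"turn":[0,0,0]}
    - {"travel":[0,0.004,0],"turn":[0,0,0]}
    - {"travel":[0,0.006,0],"turn":[0,0,0]}
    - {"travel":[0,0.008,0],"turn":[0,0,0]}
    - {"travel":[0,0.01,0],"turn":[0,0,0]}

```text
time: 7.15
position: [0.6035, -0.0457, 0.0987]
tool_rot: [-3.127, -0.268, -0.0]
ft_force: [-1.7, 6.9, -1.2]
grip_width: 0.177
grip_force: 45.0
```

>>> step_arm:
  commands:
    - {"travel":[0,0.001,0],"turn":[0,0,0]}
    - {"travel":[0,0.002,0],"turn":[0,0,0]}
    - {"travel":[0,0.003,0],"turn":[0,0,0]}
    - {"travel":[0,0.004,0],"turn":[0,0,0]}
    - {"travel":[0,0.005,0],"turn":[0,0,0]}

```text
time: 7.65
position: [0.6043, -0.05, 0.0987]
tool_rot: [-3.126, -0.269, 0.0]
ft_force: [-1.6, 5.8, -1.3]
grip_width: 0.182
grip_force: 45.0
```

```bash
python3 -c "
from h import *
row(-.160,.0975)
"
```

```text
t 7.65 pos [ 0.6043 -0.05    0.0987] d mm [-0.556   9.9317  1.2087] turn [-0.2226 -0.0101  0.2456] F [-1.6342  5.7527 -1.3303] g 0.18151106645401813 45.00981332268566
u,v -0.15007363435173762 0.5875241992301083 Fu 5.9447785643053495 Fv -0.6517709809081679 Fz -1.3302682185394448
```

>>> step_arm:
  commands:
    - {"travel":[0,0.001,0],"turn":[0,0,0]}
    - {"travel":[0,0.002,0],"turn":[0,0,0]}
    - {"travel":[0,0.003,0],"turn":[0,0,0]}
    - {"travel":[0,0.004,0],"turn":[0,0,0]}
    - {"travel":[0,0.005,0],"turn":[0,0,0]}

```text
time: 8.15
position: [0.6052, -0.0549, 0.0987]
tool_rot: [-3.126, -0.269, 0.0]
ft_force: [-1.9, 5.5, -1.5]
grip_width: 0.178
grip_force: 45.0
```

>>> step_arm:
  commands:
    - {"travel":[0,0.0006,0],"turn":[0,0,0]}
    - {"travel":[0,0.0012,0],"turn":[0,0,0]}
    - {"travel":[0,0.0018,0],"turn":[0,0,0]}
    - {"travel":[0,0.0024,0],"turn":[0,0,0]}
    - {"travel":[0,0.003,0],"turn":[0,0,0]}

```text
time: 8.65
position: [0.6057, -0.0579, 0.0987]
tool_rot: [-3.126, -0.269, 0.0]
ft_force: [-1.9, 5.5, -1.3]
grip_width: 0.181
grip_force: 45.0
```

```bash
python3 -c "
from h import *
row(-.160,.0975)
"
```

```text
t 8.65 pos [ 0.6057 -0.0579  0.0987] d mm [-0.5519  1.9312  1.2114] turn [-0.2249 -0.0095  0.2405] F [-1.8717  5.5076 -1.328 ] g 0.18138138578418228 45.009495774284005
u,v -0.15807420778877496 0.5875543961257164 Fu 5.742652199569636 Fv -0.926787710114929 Fz -1.3280478667502276
```

>>> step_arm:
  commands:
    - {"travel":[0,0.0004,0],"turn":[0,0,0]}
    - {"travel":[0,0.0008,0],"turn":[0,0,0]}
    - {"travel":[0,0.0012,0],"turn":[0,0,0]}
    - {"travel":[0,0.0016,0],"turn":[0,0,0]}
    - {"travel":[0,0.002,0],"turn":[0,0,0]}

```text
time: 9.15
position: [0.6061, -0.0598, 0.0987]
tool_rot: [-3.126, -0.269, 0.0]
ft_force: [-1.3, 4.9, -1.4]
grip_width: 0.178
grip_force: 45.0
```

>>> step_arm:
  commands:
    - {"travel":[0,0.0004,0],"turn":[0,0,0]}
    - {"travel":[0,0.0008,0],"turn":[0,0,0]}
    - {"travel":[0,0.0012,0],"turn":[0,0,0]}
    - {"travel":[0,0.0016,0],"turn":[0,0,0]}
    - {"travel":[0,0.002,0],"turn":[0,0,0]}

```text
time: 9.65
position: [0.6064, -0.0618, 0.0987]
tool_rot: [-3.126, -0.269, 0.0]
ft_force: [-1.4, 3.8, -0.5]
grip_width: 0.182
grip_force: 45.0
```

>>> step_arm:
  commands:
    - {"travel":[0,0.0004,0],"turn":[0,0,0]}
    - {"travel":[0,0.0008,0],"turn":[0,0,0]}
    - {"travel":[0,0.0012,0],"turn":[0,0,0]}
    - {"travel":[0,0.0016,0],"turn":[0,0,0]}
    - {"travel":[0,0.002,0],"turn":[0,0,0]}

```text
time: 10.15
position: [0.6067, -0.0638, 0.0987]
tool_rot: [-3.126, -0.269, 0.0]
ft_force: [-1.5, 5.5, -0.8]
grip_width: 0.186
grip_force: 45.0
```

>>> step_arm:
  commands:
    - {"travel":[0,0.0004,0],"turn":[0,0,0]}
    - {"travel":[0,0.0008,0],"turn":[0,0,0]}
    - {"travel":[0,0.0012,0],"turn":[0,0,0]}
    - {"travel":[0,0.0016,0],"turn":[0,0,0]}
    - {"travel":[0,0.002,0],"turn":[0,0,0]}

```text
time: 10.65
position: [0.6069, -0.0645, 0.0987]
tool_rot: [-3.125, -0.27, 0.001]
ft_force: [-1.7, 8.0, -0.6]
grip_width: 0.18
grip_force: 45.0
```

>>> step_arm:
  commands:
    - {"travel":[0,0.0005,0],"turn":[0,0,0]}
    - {"travel":[0,0.001,0],"turn":[0,0,0]}
    - {"travel":[0,0.001,0],"turn":[0,0,0]}
    - {"travel":[0,0.001,0],"turn":[0,0,0]}
    - {"travel":[0,0.001,0],"turn":[0,0,0]}

```text
time: 11.15
position: [0.607, -0.0646, 0.0987]
tool_rot: [-3.123, -0.271, 0.001]
ft_force: [-2.3, 9.3, -1.1]
grip_width: 0.181
grip_force: 45.0
```

>>> step_arm:
  commands:
    - {"travel":[0,0,0],"turn":[0,0,0]}
    - {"travel":[0,0,0],"turn":[0,0,0]}
    - {"travel":[0,0,0],"turn":[0,0,0]}
    - {"travel":[0,0,0],"turn":[0,0,0]}
    - {"travel":[0,0,0],"turn":[0,0,0]}

```text
time: 11.65
position: [0.6069, -0.0646, 0.0987]
tool_rot: [-3.124, -0.271, 0.001]
ft_force: [-2.0, 8.6, -0.8]
grip_width: 0.179
grip_force: 45.0
```

```bash
python3 -c "
from h import *
row(-.160,.0975)
"
```

```text
t 11.65 pos [ 0.6069 -0.0646  0.0987] d mm [-0.6319 -4.9131  1.2157] turn [-0.3664  0.008   0.3145] F [-2.0263  8.5658 -0.8345] g 0.17936898307634014 45.00938433688134
u,v -0.16492016871733176 0.5876696099903316 Fu 8.783824541271711 Fv -0.5691864876069268 Fz -0.8345300015978461
```

Butted against the stop: the motion ended at 8.8 N, of which 6 N is drag. Now I back off within the slot and lift.

>>> step_arm:
  commands:
    - {"travel":[0,-0.004,0],"turn":[0,0,0]}
    - {"travel":[0,-0.008,0],"turn":[0,0,0]}
    - {"travel":[0,-0.012,0],"turn":[0,0,0]}
    - {"travel":[0,-0.012,0],"turn":[0,0,0]}
    - {"travel":[0,-0.012,0],"turn":[0,0,0]}

```text
time: 12.15
position: [0.6053, -0.0589, 0.0985]
tool_rot: [3.13, 0.265, -0.0]
ft_force: [-0.7, 0.9, -3.3]
grip_width: 0.18
grip_force: 45.0
```

```bash
python3 -c "
from h import *
row(-.158,.0975)
"
```

```text
t 12.15 pos [ 0.6053 -0.0589  0.0985] d mm [-0.0255 -1.0196  1.0119] turn [0.0392 0.0039 0.0888] F [-0.7175  0.9205 -3.3102] g 0.17952487901163344 44.9923955462873
u,v -0.1590217803642588 0.5870377842832535 Fu 1.0272953890299732 Fv -0.5539149332276231 Fz -3.310241564541392
```

>>> step_arm:
  commands:
    - {"travel":[0,-0.001,-0.008],"turn":[0,0,0]}
    - {"travel":[0,-0.001,-0.018],"turn":[0,0,0]}
    - {"travel":[0,-0.001,-0.028],"turn":[0,0,0]}
    - {"travel":[0,-0.001,-0.038],"turn":[0,0,0]}
    - {"travel":[0,-0.001,-0.048],"turn":[0,0,0]}

```text
time: 12.65
position: [0.6054, -0.0574, 0.1479]
tool_rot: [3.13, 0.266, 0.001]
ft_force: [0.2, 0.1, -2.9]
grip_width: 0.18
grip_force: 45.0
```

>>> step_arm:
  commands:
    - {"travel":[0,-0.02,0],"turn":[0,0,0]}
    - {"travel":[0,-0.055,0],"turn":[0,0,0]}
    - {"travel":[0,-0.09,0],"turn":[0,0,0]}
    - {"travel":[0,-0.112,0],"turn":[0,0,0]}
    - {"travel":[0,-0.112,0],"turn":[0,0,0]}

```text
time: 13.15
position: [0.5855, 0.0587, 0.1476]
tool_rot: [-3.127, -0.277, -0.001]
ft_force: [0.2, 0.8, -2.1]
grip_width: 0.181
grip_force: 45.0
```

>>> step_arm:
  commands:
    - {"travel":[0,0,0],"turn":[0,0,0]}
    - {"travel":[0,0,0],"turn":[0,0,0]}

```text
time: 13.35
position: [0.5867, 0.0514, 0.1468]
tool_rot: [3.129, 0.263, 0.0]
ft_force: [0.1, -0.2, -3.4]
grip_width: 0.182
grip_force: 45.0
```

```bash
python3 -c "
from h import *
row(-.046,.0975)
cv2.imwrite('pics/s2.png',cv2.resize(np.ascontiguousarray(ctrl.get_image('side')[200:310,240:340,::-1]),None,fx=5,fy=5,interpolation=cv2.INTER_CUBIC))"
```

```text
t 13.35 pos [0.5867 0.0514 0.1468] d mm [-0.0063 -1.2667 49.2556] turn [ 0.0686 -0.0077 -0.0014] F [ 0.1329 -0.2069 -3.3575] g 0.18158880775595995 44.99211181886494
u,v -0.04720851614411208 0.5870103281827987 Fu -0.22618599707099296 Fv 0.09657355058488758 Fz -3.3575394776042535
```

View pics/s2.png

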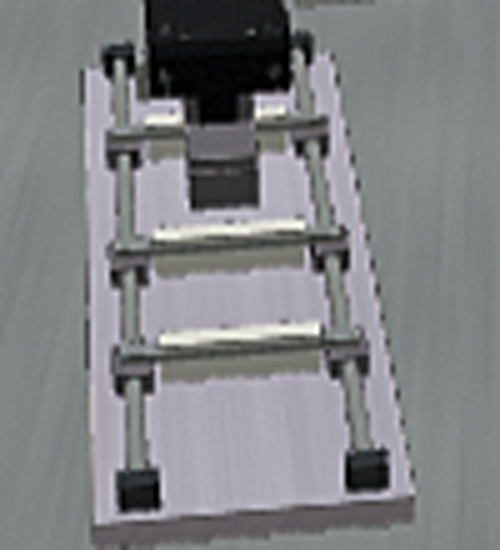

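The side crop shows bar 1 shifted (carriages now at y≈130), the gauge hanging at (225,180) with its lip's lower outer edge at (225,207), and bar 2's top at (230,232). I'll check the relative offset before lowering.

```bash
python3 -c "
from h import *
S=lambda p,z:bp('side',uncrop(p,5,(240,200)),z)[0]
a=S((225,207),.089);b=S((230,232),.062);c=S((240,336),.062)
for n,p in(('lip outer',a),('b2',b),('b3',c)):print(n,p,p[:2]@U,p[:2]@V)
"
```

```text
lip outer [0.5789 0.088  0.089 ] -0.009747303139191484 0.5854582559838848
b2 [0.578  0.0775 0.062 ] -0.01996410052223815 0.5828358581108966
b3 [0.5627 0.1679 0.062 ] 0.07166402822336061 0.5828545222659872
```

```bash
cat >>h.py <<'E'
def bars(rows=(100,115,130,145,160,175)):
    s=ctrl.get_state();im=ctrl.get_image('wrist').astype(int);p=(s['position'],s['tool_rot'])
    for r in rows:
        L=im[r];w=(L.min(1)>190)&(L.max(1)-L.min(1)<22);x=np.flatnonzero(np.diff(np.r_[0,w,0]))
        out=[]
        for a,b in zip(x[::2],x[1::2]):
            if 4<=b-a<=40:
                P=bp('wrist',[(a-.5,r),(b-.5,r)],.062,p);out.append((a,b,*np.round(P[:,:2]@U*1e3,1),round(P[0,:2]@V*1e3)))
        print(r,out)
    print('gauge u',p[0][:2]@U)
E
python3 -c "
from h import *
bars()"
```

```text
100 []
115 []
130 []
145 []
160 [(np.int64(422), np.int64(432), np.float64(-134.7), np.float64(-142.7), 629)]
175 [(np.int64(166), np.int64(176), np.float64(73.2), np.float64(65.1), 617), (np.int64(279), np.int64(290), np.float64(-19.1), np.float64(-28.1), 617), (np.int64(420), np.int64(431), np.float64(-134.4), np.float64(-143.4), 617)]
gauge u -0.047357526627122684
```

Wrist-image edges place bar 1 at u≈-139 (expected -140), bar 2 at ≈-24.5 and bar 3 at ≈+68. So I shift 4 mm in +u, then lower.

>>> step_arm:
  commands:
    - {"travel":[0,-0.004,0],"turn":[0,0,0]}
    - {"travel":[0,-0.004,0.01],"turn":[0,0,0]}
    - {"travel":[0,-0.004,0.02],"turn":[0,0,0]}
    - {"travel":[0,-0.004,0.02],"turn":[0,0,0]}
    - {"travel":[0,-0.004,0.02],"turn":[0,0,0]}

```text
time: 13.95
position: [0.5851, 0.0569, 0.1257]
tool_rot: [-3.13, -0.266, 0.002]
ft_force: [-0.4, 0.0, -2.9]
grip_width: 0.176
grip_force: 45.0
```

```bash
python3 -c "
from h import *
row(-.043,.0985)
bars((165,172,180))"
```

```text
t 13.95 pos [0.5851 0.0569 0.1257] d mm [ 0.6485  1.4894 27.1847] turn [-0.013   0.0875  0.1054] F [-0.3642  0.0427 -2.9309] g 0.17572271621749078 44.99230499379337
u,v -0.041518669396674916 0.5864010458509461 Fu 0.10285763616895478 Fv -0.35200014773037575 Fz -2.9309255790207773
165 [(np.int64(285), np.int64(294), np.float64(-20.2), np.float64(-26.9), 628), (np.int64(441), np.int64(452), np.float64(-135.1), np.float64(-143.2), 628)]
172 [(np.int64(159), np.int64(170), np.float64(73.4), np.float64(65.2), 623), (np.int64(284), np.int64(295), np.float64(-19.4), np.float64(-27.5), 623), (np.int64(440), np.int64(451), np.float64(-135.1), np.float64(-143.3), 623)]
180 [(np.int64(160), np.int64(172), np.float64(73.6), np.float64(64.6), 617), (np.int64(283), np.int64(295), np.float64(-18.4), np.float64(-27.4), 617), (np.int64(439), np.int64(450), np.float64(-135.2), np.float64(-143.4), 617)]
gauge u -0.041518669396674916
```

>>> step_arm:
  commands:
    - {"travel":[0,0,0.006],"turn":[0,0,0]}
    - {"travel":[0,0,0.012],"turn":[0,0,0]}
    - {"travel":[0,0,0.018],"turn":[0,0,0]}
    - {"travel":[0,0,0.023],"turn":[0,0,0]}
    - {"travel":[0,0,0.028],"turn":[0,0,0]}

```text
time: 14.5
position: [0.5854, 0.057, 0.0979]
tool_rot: [3.13, 0.266, -0.001]
ft_force: [0.1, 0.4, -3.3]
grip_width: 0.178
grip_force: 45.0
```

>>> step_arm:
  commands:
    - {"travel":[0,0,0],"turn":[0,0,0]}
    - {"travel":[0,0,0],"turn":[0,0,0]}

```text
time: 14.7
position: [0.5856, 0.0571, 0.0984]
tool_rot: [3.13, 0.266, -0.0]
ft_force: [0.1, 1.1, -2.8]
grip_width: 0.182
grip_force: 45.0
```

```bash
python3 -c "
from h import *
row(-.095,.0985)"
```

```text
t 14.7 pos [0.5856 0.0571 0.0984] d mm [ 0.0251 53.6166 -0.0901] turn [-0.0007  0.0126  0.1172] F [ 0.1435  1.0852 -2.8101] g 0.18194899216392144 44.99248414300382
u,v -0.04138477984425103 0.5868774964072306 Fu 1.046077828086398 Fv 0.3224866471950392 Fz -2.810122781035577
```

>>> step_arm:
  commands:
    - {"travel":[0,0.002,0],"turn":[0,0,0]}
    - {"travel":[0,0.004,0],"turn":[0,0,0]}
    - {"travel":[0,0.006,0],"turn":[0,0,0]}
    - {"travel":[0,0.008,0],"turn":[0,0,0]}
    - {"travel":[0,0.01,0],"turn":[0,0,0]}

```text
time: 15.2
position: [0.5871, 0.0492, 0.0985]
tool_rot: [-3.127, -0.267, -0.0]
ft_force: [-0.6, 6.8, -3.7]
grip_width: 0.179
grip_force: 45.0
```

>>> step_arm:
  commands:
    - {"travel":[0,0.002,0],"turn":[0,0,0]}
    - {"travel":[0,0.004,0],"turn":[0,0,0]}
    - {"travel":[0,0.006,0],"turn":[0,0,0]}
    - {"travel":[0,0.008,0],"turn":[0,0,0]}
    - {"travel":[0,0.01,0],"turn":[0,0,0]}

```text
time: 15.7
position: [0.5887, 0.0407, 0.0985]
tool_rot: [-3.126, -0.269, -0.0]
ft_force: [-0.4, 5.6, -2.5]
grip_width: 0.181
grip_force: 45.0
```

>>> step_arm:
  commands:
    - {"travel":[0,0.002,0],"turn":[0,0,0]}
    - {"travel":[0,0.004,0],"turn":[0,0,0]}
    - {"travel":[0,0.006,0],"turn":[0,0,0]}
    - {"travel":[0,0.008,0],"turn":[0,0,0]}
    - {"travel":[0,0.01,0],"turn":[0,0,0]}

```text
time: 16.2
position: [0.5904, 0.0308, 0.0986]
tool_rot: [-3.126, -0.269, -0.0]
ft_force: [-0.5, 7.2, -3.5]
grip_width: 0.178
grip_force: 45.0
```

```bash
python3 -c "
from h import *
row(-.0949,.0985)"
```

```text
t 16.2 pos [0.5904 0.0308 0.0986] d mm [-0.3927 26.8151 -0.0573] turn [-0.2318 -0.0315  0.2445] F [-0.5132  7.2238 -3.5177] g 0.17819289299510643 45.00347759574652
u,v -0.0680849728738798 0.5872898275627115 Fu 7.208232020081831 Fv 0.6989027022641962 Fz -3.517694008024817
```

>>> step_arm:
  commands:
    - {"travel":[0,0.002,0],"turn":[0,0,0]}
    - {"travel":[0,0.004,0],"turn":[0,0,0]}
    - {"travel":[0,0.006,0],"turn":[0,0,0]}
    - {"travel":[0,0.008,0],"turn":[0,0,0]}
    - {"travel":[0,0.01,0],"turn":[0,0,0]}

```text
time: 16.7
position: [0.5921, 0.021, 0.0985]
tool_rot: [-3.126, -0.269, -0.0]
ft_force: [-0.6, 5.9, -2.8]
grip_width: 0.184
grip_force: 45.0
```

>>> step_arm:
  commands:
    - {"travel":[0,0.002,0],"turn":[0,0,0]}
    - {"travel":[0,0.004,0],"turn":[0,0,0]}
    - {"travel":[0,0.0055,0],"turn":[0,0,0]}
    - {"travel":[0,0.007,0],"turn":[0,0,0]}
    - {"travel":[0,0.008,0],"turn":[0,0,0]}

```text
time: 17.2
position: [0.5935, 0.013, 0.0985]
tool_rot: [-3.126, -0.269, -0.0]
ft_force: [-0.3, 5.9, -3.0]
grip_width: 0.183
grip_force: 45.0
```

>>> step_arm:
  commands:
    - {"travel":[0,0.001,0],"turn":[0,0,0]}
    - {"travel":[0,0.002,0],"turn":[0,0,0]}
    - {"travel":[0,0.003,0],"turn":[0,0,0]}
    - {"travel":[0,0.004,0],"turn":[0,0,0]}
    - {"travel":[0,0.005,0],"turn":[0,0,0]}

```text
time: 17.7
position: [0.5943, 0.0082, 0.0985]
tool_rot: [-3.126, -0.269, -0.0]
ft_force: [0.6, 6.0, -3.3]
grip_width: 0.181
grip_force: 45.0
```

```bash
python3 -c "
from h import *
row(-.0949,.0985)"
```

```text
t 17.7 pos [0.5943 0.0082 0.0985] d mm [-0.4044  3.8766  0.0069] turn [-0.23   -0.0325  0.2464] F [ 0.5993  6.0278 -3.2769] g 0.18054032133373304 45.002984292805195
u,v -0.09102343560160311 0.587398557429545 Fu 5.843433943215286 Fv 1.5963655140050008 Fz -3.276909016640515
```

>>> step_arm:
  commands:
    - {"travel":[0,0.0005,0],"turn":[0,0,0]}
    - {"travel":[0,0.001,0],"turn":[0,0,0]}
    - {"travel":[0,0.0015,0],"turn":[0,0,0]}
    - {"travel":[0,0.002,0],"turn":[0,0,0]}
    - {"travel":[0,0.0022,0],"turn":[0,0,0]}

```text
time: 18.2
position: [0.5947, 0.006, 0.0985]
tool_rot: [-3.126, -0.269, -0.0]
ft_force: [-0.3, 6.5, -3.3]
grip_width: 0.181
grip_force: 45.0
```

>>> step_arm:
  commands:
    - {"travel":[0,0.0002,0],"turn":[0,0,0]}
    - {"travel":[0,0.0004,0],"turn":[0,0,0]}
    - {"travel":[0,0.0006,0],"turn":[0,0,0]}
    - {"travel":[0,0.0008,0],"turn":[0,0,0]}
    - {"travel":[0,0.001,0],"turn":[0,0,0]}

```text
time: 18.7
position: [0.5949, 0.0051, 0.0985]
tool_rot: [-3.126, -0.269, -0.0]
ft_force: [0.7, 5.6, -3.6]
grip_width: 0.182
grip_force: 45.0
```

>>> step_arm:
  commands:
    - {"travel":[0,0.0002,0],"turn":[0,0,0]}
    - {"travel":[0,0.0004,0],"turn":[0,0,0]}
    - {"travel":[0,0.0006,0],"turn":[0,0,0]}
    - {"travel":[0,0.0008,0],"turn":[0,0,0]}
    - {"travel":[0,0.001,0],"turn":[0,0,0]}

```text
time: 19.2
position: [0.595, 0.0046, 0.0985]
tool_rot: [-3.125, -0.27, -0.0]
ft_force: [-0.3, 6.5, -3.2]
grip_width: 0.179
grip_force: 45.0
```

```bash
python3 -c "
from h import *
row(-.0949,.0985);s=ctrl.get_state();print(s['position']*1e3,s['tool_rot'],s['torque'])"
```

```text
t 19.2 pos [0.595  0.0046 0.0985] d mm [-0.45    0.183   0.0271] turn [-0.2661 -0.0352  0.2582] F [-0.3315  6.5379 -3.1576] g 0.1788343995449416 45.00254492741078
u,v -0.09471680259834377 0.587459823697466 Fu 6.501659319399157 Fv 0.7636778705013392 Fz -3.1575722179292462
[595.0233   4.5974  98.5283] [-3.1253 -0.2695 -0.0004] [1.7821 0.1019 0.0008]
```

>>> step_arm:
  commands:
    - {"travel":[0,0.0002,0],"turn":[0,0,0]}
    - {"travel":[0,0.0004,0],"turn":[0,0,0]}
    - {"travel":[0,0.0006,0],"turn":[0,0,0]}
    - {"travel":[0,0.0006,0],"turn":[0,0,0]}
    - {"travel":[0,0.0006,0],"turn":[0,0,0]}

```text
time: 19.7
position: [0.595, 0.0045, 0.0985]
tool_rot: [-3.125, -0.27, -0.0]
ft_force: [-0.4, 8.4, -3.2]
grip_width: 0.184
grip_force: 45.0
```

```bash
python3 -c "
from h import *
row(-.0949,.0985);s=ctrl.get_state();print(s['position']*1e3,s['tool_rot'],s['torque'])"
```

```text
t 19.7 pos [0.595  0.0045 0.0985] d mm [-0.4589  0.1037 -0.0153] turn [-0.2996 -0.0311  0.2763] F [-0.3937  8.4442 -3.1845] g 0.1835498061084764 45.00219777692109
u,v -0.09479571119853321 0.5874690985323137 Fu 8.391655217017876 Fv 1.0203480335577755 Fz -3.184467390750567
[595.0456   4.5212  98.4855] [-3.1247 -0.27   -0.0002] [1.9248 0.1269 0.0316]
```

Butted on bar 1: position held at 8.4 N, and the step from the first butt is 70.1 mm. I pause, back off, lift and go to bar 3.

>>> step_arm:
  commands:
    - {"travel":[0,0,0],"turn":[0,0,0]}
    - {"travel":[0,0,0],"turn":[0,0,0]}
    - {"travel":[0,0,0],"turn":[0,0,0]}
    - {"travel":[0,0,0],"turn":[0,0,0]}

```text
time: 20.1
position: [0.595, 0.0046, 0.0985]
tool_rot: [-3.125, -0.27, -0.0]
ft_force: [-0.5, 7.5, -3.7]
grip_width: 0.181
grip_force: 45.0
```

>>> step_arm:
  commands:
    - {"travel":[0,-0.004,0],"turn":[0,0,0]}
    - {"travel":[0,-0.008,0],"turn":[0,0,0]}
    - {"travel":[0,-0.0115,0],"turn":[0,0,0]}
    - {"travel":[0,-0.0115,0],"turn":[0,0,0]}
    - {"travel":[0,-0.0115,0],"turn":[0,0,0]}

```text
time: 20.6
position: [0.5934, 0.011, 0.0985]
tool_rot: [3.13, 0.265, 0.0]
ft_force: [-0.1, -0.1, -3.0]
grip_width: 0.181
grip_force: 45.0
```

>>> step_arm:
  commands:
    - {"travel":[0,-0.0005,-0.008],"turn":[0,0,0]}
    - {"travel":[0,-0.0005,-0.018],"turn":[0,0,0]}
    - {"travel":[0,-0.0005,-0.028],"turn":[0,0,0]}
    - {"travel":[0,-0.0005,-0.038],"turn":[0,0,0]}
    - {"travel":[0,-0.0005,-0.048],"turn":[0,0,0]}

```text
time: 21.1
position: [0.5936, 0.0119, 0.1479]
tool_rot: [3.13, 0.266, 0.001]
ft_force: [-0.8, 0.7, -2.7]
grip_width: 0.183
grip_force: 45.0
```

>>> step_arm:
  commands:
    - {"travel":[0,-0.02,0],"turn":[0,0,0]}
    - {"travel":[0,-0.06,0],"turn":[0,0,0]}
    - {"travel":[0,-0.1,0],"turn":[0,0,0]}
    - {"travel":[0,-0.13,0],"turn":[0,0,0]}
    - {"travel":[0,-0.137,0],"turn":[0,0,0]}

```text
time: 21.6
position: [0.5688, 0.1528, 0.1477]
tool_rot: [-3.126, -0.277, -0.001]
ft_force: [0.4, 0.4, -3.2]
grip_width: 0.182
grip_force: 45.0
```

>>> step_arm:
  commands:
    - {"travel":[0,0,0],"turn":[0,0,0]}
    - {"travel":[0,0,0.01],"turn":[0,0,0]}
    - {"travel":[0,0,0.02],"turn":[0,0,0]}
    - {"travel":[0,0,0.02],"turn":[0,0,0]}
    - {"travel":[0,0,0.02],"turn":[0,0,0]}

```text
time: 22.1
position: [0.57, 0.1457, 0.1256]
tool_rot: [3.13, 0.263, -0.003]
ft_force: [0.7, 0.2, -2.5]
grip_width: 0.181
grip_force: 45.0
```

```bash
python3 -c "
from h import *
row(.0505,.0985)
bars((165,172,180))"
```

```text
t 22.1 pos [0.57   0.1457 0.1256] d mm [ 0.7587 -1.9363 27.1303] turn [0.0128 0.0959 0.0157] F [ 0.676   0.204  -2.5348] g 0.18096632952376412 44.99227409251034
u,v 0.04857053335011331 0.5862978836023885 Fu 0.08839455851153873 Fv 0.7005750030950685 Fz -2.5348259792913077
165 [(np.int64(468), np.int64(479), np.float64(-65.0), np.float64(-73.1), 628), (np.int64(563), np.int64(575), np.float64(-135.0), np.float64(-143.9), 628)]
172 [(np.int64(281), np.int64(292), np.float64(72.9), np.float64(64.7), 623), (np.int64(466), np.int64(478), np.float64(-64.4), np.float64(-73.3), 623), (np.int64(561), np.int64(573), np.float64(-134.9), np.float64(-143.8), 623)]
180 [(np.int64(281), np.int64(292), np.float64(73.1), np.float64(64.8), 617), (np.int64(465), np.int64(477), np.float64(-64.6), np.float64(-73.6), 617), (np.int64(559), np.int64(571), np.float64(-135.0), np.float64(-144.0), 617)]
gauge u 0.04857053335011331
```

>>> step_arm:
  commands:
    - {"travel":[0,-0.002,0.002],"turn":[0,0,0]}
    - {"travel":[0,-0.002,0.01],"turn":[0,0,0]}
    - {"travel":[0,-0.002,0.018],"turn":[0,0,0]}
    - {"travel":[0,-0.002,0.023],"turn":[0,0,0]}
    - {"travel":[0,-0.002,0.028],"turn":[0,0,0]}

```text
time: 22.65
position: [0.5696, 0.1488, 0.0976]
tool_rot: [3.13, 0.266, -0.001]
ft_force: [0.5, 0.1, -2.2]
grip_width: 0.18
grip_force: 45.0
```

>>> step_arm:
  commands:
    - {"travel":[0,0,0],"turn":[0,0,0]}
    - {"travel":[0,0,0],"turn":[0,0,0]}

```text
time: 22.85
position: [0.5699, 0.1489, 0.0984]
tool_rot: [3.13, 0.266, -0.0]
ft_force: [-0.4, -1.0, -3.2]
grip_width: 0.179
grip_force: 45.0
```

```bash
python3 -c "
from h import *
row(-.0248,.0985)"
```

```text
t 22.85 pos [0.5699 0.1489 0.0984] d mm [ 0.1506 76.575  -0.0927] turn [-0.0003  0.0133  0.1128] F [-0.3583 -0.9915 -3.169 ] g 0.17866448844289196 44.992283871397376
u,v 0.051774847957463344 0.586711579243962 Fu -0.9178891754252216 Fv -0.5186794723460342 Fz -3.1689976834690547
```

>>> step_arm:
  commands:
    - {"travel":[0,0.002,0],"turn":[0,0,0]}
    - {"travel":[0,0.004,0],"turn":[0,0,0]}
    - {"travel":[0,0.006,0],"turn":[0,0,0]}
    - {"travel":[0,0.008,0],"turn":[0,0,0]}
    - {"travel":[0,0.01,0],"turn":[0,0,0]}

```text
time: 23.35
position: [0.5715, 0.1403, 0.0986]
tool_rot: [-3.128, -0.266, -0.001]
ft_force: [-0.2, 5.6, -5.6]
grip_width: 0.18
grip_force: 45.0
```

>>> step_arm:
  commands:
    - {"travel":[0,0.002,0],"turn":[0,0,0]}
    - {"travel":[0,0.004,0],"turn":[0,0,0]}
    - {"travel":[0,0.006,0],"turn":[0,0,0]}
    - {"travel":[0,0.008,0],"turn":[0,0,0]}
    - {"travel":[0,0.01,0],"turn":[0,0,0]}

```text
time: 23.85
position: [0.5729, 0.1324, 0.0985]
tool_rot: [-3.126, -0.269, -0.001]
ft_force: [-0.2, 6.8, -5.0]
grip_width: 0.183
grip_force: 45.0
```

>>> step_arm:
  commands:
    - {"travel":[0,0.002,0],"turn":[0,0,0]}
    - {"travel":[0,0.004,0],"turn":[0,0,0]}
    - {"travel":[0,0.006,0],"turn":[0,0,0]}
    - {"travel":[0,0.008,0],"turn":[0,0,0]}
    - {"travel":[0,0.01,0],"turn":[0,0,0]}

```text
time: 24.35
position: [0.5746, 0.1226, 0.0985]
tool_rot: [-3.126, -0.269, -0.001]
ft_force: [0.6, 6.4, -5.1]
grip_width: 0.18
grip_force: 45.0
```

>>> step_arm:
  commands:
    - {"travel":[0,0.002,0],"turn":[0,0,0]}
    - {"travel":[0,0.004,0],"turn":[0,0,0]}
    - {"travel":[0,0.006,0],"turn":[0,0,0]}
    - {"travel":[0,0.008,0],"turn":[0,0,0]}
    - {"travel":[0,0.01,0],"turn":[0,0,0]}

```text
time: 24.85
position: [0.5764, 0.1128, 0.0985]
tool_rot: [-3.126, -0.269, -0.001]
ft_force: [0.4, 5.7, -6.3]
grip_width: 0.181
grip_force: 45.0
```

>>> step_arm:
  commands:
    - {"travel":[0,0.002,0],"turn":[0,0,0]}
    - {"travel":[0,0.004,0],"turn":[0,0,0]}
    - {"travel":[0,0.006,0],"turn":[0,0,0]}
    - {"travel":[0,0.008,0],"turn":[0,0,0]}
    - {"travel":[0,0.01,0],"turn":[0,0,0]}

```text
time: 25.35
position: [0.5781, 0.103, 0.0985]
tool_rot: [-3.126, -0.269, -0.001]
ft_force: [1.1, 6.2, -4.9]
grip_width: 0.18
grip_force: 45.0
```

>>> step_arm:
  commands:
    - {"travel":[0,0.002,0],"turn":[0,0,0]}
    - {"travel":[0,0.004,0],"turn":[0,0,0]}
    - {"travel":[0,0.006,0],"turn":[0,0,0]}
    - {"travel":[0,0.008,0],"turn":[0,0,0]}
    - {"travel":[0,0.01,0],"turn":[0,0,0]}

```text
time: 25.85
position: [0.5798, 0.0931, 0.0985]
tool_rot: [-3.126, -0.269, -0.001]
ft_force: [-0.6, 5.7, -4.7]
grip_width: 0.18
grip_force: 45.0
```

```bash
python3 -c "
from h import *
row(-.0248,.0985)"
```

```text
t 25.85 pos [0.5798 0.0931 0.0985] d mm [-0.3049 19.8841 -0.0767] turn [-0.2399 -0.0679  0.2409] F [-0.6223  5.6675 -4.733 ] g 0.18012957189336 44.99885307624936
u,v -0.00491495825230074 0.587232627827139 Fu 5.691920884290131 Fv 0.3317265344332978 Fz -4.733032389540543
```

>>> step_arm:
  commands:
    - {"travel":[0,0.002,0],"turn":[0,0,0]}
    - {"travel":[0,0.004,0],"turn":[0,0,0]}
    - {"travel":[0,0.006,0],"turn":[0,0,0]}
    - {"travel":[0,0.008,0],"turn":[0,0,0]}
    - {"travel":[0,0.01,0],"turn":[0,0,0]}

```text
time: 26.35
position: [0.5816, 0.0833, 0.0985]
tool_rot: [-3.126, -0.269, -0.001]
ft_force: [0.5, 7.1, -5.3]
grip_width: 0.18
grip_force: 45.0
```

>>> step_arm:
  commands:
    - {"travel":[0,0.0015,0],"turn":[0,0,0]}
    - {"travel":[0,0.003,0],"turn":[0,0,0]}
    - {"travel":[0,0.004,0],"turn":[0,0,0]}
    - {"travel":[0,0.005,0],"turn":[0,0,0]}
    - {"travel":[0,0.006,0],"turn":[0,0,0]}

```text
time: 26.85
position: [0.5826, 0.0774, 0.0985]
tool_rot: [-3.126, -0.269, -0.001]
ft_force: [1.0, 6.5, -5.3]
grip_width: 0.18
grip_force: 45.0
```

>>> step_arm:
  commands:
    - {"travel":[0,0.0005,0],"turn":[0,0,0]}
    - {"travel":[0,0.001,0],"turn":[0,0,0]}
    - {"travel":[0,0.0015,0],"turn":[0,0,0]}
    - {"travel":[0,0.0018,0],"turn":[0,0,0]}
    - {"travel":[0,0.002,0],"turn":[0,0,0]}

```text
time: 27.35
position: [0.5829, 0.0754, 0.0985]
tool_rot: [-3.126, -0.269, -0.001]
ft_force: [-0.1, 6.2, -4.6]
grip_width: 0.179
grip_force: 45.0
```

```bash
python3 -c "
from h import *
row(-.0248,.0985)"
```

```text
t 27.35 pos [0.5829 0.0754 0.0985] d mm [-0.3468  1.9414 -0.0155] turn [-0.2365 -0.071   0.2424] F [-0.0834  6.1951 -4.5579] g 0.17901834465261035 44.99887400306761
u,v -0.022857583740363493 0.5873493624922221 Fu 6.122285159178133 Fv 0.9511311820405202 Fz -4.557941084424252
```

>>> step_arm:
  commands:
    - {"travel":[0,0.0003,0],"turn":[0,0,0]}
    - {"travel":[0,0.0006,0],"turn":[0,0,0]}
    - {"travel":[0,0.0009,0],"turn":[0,0,0]}
    - {"travel":[0,0.0011,0],"turn":[0,0,0]}
    - {"travel":[0,0.0013,0],"turn":[0,0,0]}

```text
time: 27.85
position: [0.5832, 0.0742, 0.0985]
tool_rot: [-3.126, -0.269, -0.002]
ft_force: [1.1, 5.5, -4.8]
grip_width: 0.179
grip_force: 45.0
```

>>> step_arm:
  commands:
    - {"travel":[0,0.0002,0],"turn":[0,0,0]}
    - {"travel":[0,0.0004,0],"turn":[0,0,0]}
    - {"travel":[0,0.0006,0],"turn":[0,0,0]}
    - {"travel":[0,0.0008,0],"turn":[0,0,0]}
    - {"travel":[0,0.0009,0],"turn":[0,0,0]}

```text
time: 28.35
position: [0.5833, 0.0737, 0.0985]
tool_rot: [-3.125, -0.269, -0.001]
ft_force: [1.8, 6.1, -6.2]
grip_width: 0.182
grip_force: 45.0
```

```bash
python3 -c "
from h import *
row(-.0248,.0985)"
```

```text
t 28.35 pos [0.5833 0.0737 0.0985] d mm [-0.3802  0.1334  0.0111] turn [-0.2643 -0.0756  0.2529] F [ 1.7696  6.1059 -6.1611] g 0.18208796387009246 44.998020865023136
u,v -0.024665488340234683 0.5873902932884663 Fu 5.725196655835581 Fv 2.7633098844601545 Fz -6.161109869539031
```

Contact is beginning: the motion is slowing at the predicted place. A last 0.6 mm, then a pause.

>>> step_arm:
  commands:
    - {"travel":[0,0.0002,0],"turn":[0,0,0]}
    - {"travel":[0,0.0004,0],"turn":[0,0,0]}
    - {"travel":[0,0.0006,0],"turn":[0,0,0]}
    - {"travel":[0,0.0007,0],"turn":[0,0,0]}
    - {"travel":[0,0.0007,0],"turn":[0,0,0]}

```text
time: 28.85
position: [0.5833, 0.0736, 0.0985]
tool_rot: [-3.124, -0.27, -0.001]
ft_force: [1.2, 7.3, -5.5]
grip_width: 0.181
grip_force: 45.0
```

>>> step_arm:
  commands:
    - {"travel":[0,0,0],"turn":[0,0,0]}
    - {"travel":[0,0,0],"turn":[0,0,0]}
    - {"travel":[0,0,0],"turn":[0,0,0]}
    - {"travel":[0,0,0],"turn":[0,0,0]}

```text
time: 29.25
position: [0.5833, 0.0736, 0.0985]
tool_rot: [-3.125, -0.27, -0.001]
ft_force: [1.0, 7.9, -4.5]
grip_width: 0.182
grip_force: 45.0
```

```bash
python3 -c "
from h import *
row(-.0248,.0985)"
```

```text
t 29.25 pos [0.5833 0.0736 0.0985] d mm [-0.3933  0.077  -0.0053] turn [-0.3059 -0.0778  0.2752] F [ 1.0014  7.8988 -4.5486] g 0.18158886775910926 44.997345423325896
u,v -0.024721538299339818 0.5874036113470239 Fu 7.6212269082985715 Fv 2.3048688056332263 Fz -4.548586538643328
```

>>> step_arm:
  commands:
    - {"travel":[0,-0.004,0],"turn":[0,0,0]}
    - {"travel":[0,-0.008,0],"turn":[0,0,0]}
    - {"travel":[0,-0.0115,0],"turn":[0,0,0]}
    - {"travel":[0,-0.0115,0],"turn":[0,0,0]}
    - {"travel":[0,-0.0115,0],"turn":[0,0,0]}

```text
time: 29.75
position: [0.5816, 0.0801, 0.0985]
tool_rot: [3.13, 0.266, -0.0]
ft_force: [-0.5, -0.1, -3.1]
grip_width: 0.178
grip_force: 45.0
```

>>> step_arm:
  commands:
    - {"travel":[0,-0.0005,-0.008],"turn":[0,0,0]}
    - {"travel":[0,-0.0005,-0.02],"turn":[0,0,0]}
    - {"travel":[0,-0.0005,-0.035],"turn":[0,0,0]}
    - {"travel":[0,-0.0005,-0.055],"turn":[0,0,0]}
    - {"travel":[0,-0.0005,-0.07],"turn":[0,0,0]}

```text
time: 30.25
position: [0.5824, 0.0812, 0.1713]
tool_rot: [3.13, 0.266, 0.004]
ft_force: [0.8, 0.1, -2.1]
grip_width: 0.184
grip_force: 45.0
```

```bash
python3 -c "
from h import *
bars((140,150,160,170))
delta((.4963,-.338,.168),-99.9)"
```

```text
140 []
150 []
160 [(np.int64(288), np.int64(298), np.float64(5.8), np.float64(-3.1), 626), (np.int64(367), np.int64(377), np.float64(-64.5), np.float64(-73.4), 626), (np.int64(446), np.int64(456), np.float64(-134.9), np.float64(-143.8), 626)]
170 [(np.int64(289), np.int64(298), np.float64(5.1), np.float64(-3.0), 617), (np.int64(367), np.int64(376), np.float64(-65.1), np.float64(-73.2), 617), (np.int64(444), np.int64(455), np.float64(-134.4), np.float64(-144.3), 617)]
gauge u -0.017092190497902525
t 30.3 pos [0.5837 0.0815 0.1737] d mm [-156.9391  398.7003    5.1031] turn [-0.0094 -0.3837 19.607 ] F [ 0.0691  0.9383 -1.0896] g 0.1790569339434829 44.99215261079371
```

The bar centres are 70.3 mm and 70.3 mm apart by vision, so they are equal. Carrying the gauge back to the board.

>>> step_arm:
  commands:
    - {"travel":[-0.008,0.02,0],"turn":[0,0,0]}
    - {"travel":[-0.024,0.06,0],"turn":[0,0,0]}
    - {"travel":[-0.04,0.1,0],"turn":[0,0,0]}
    - {"travel":[-0.06,0.145,0],"turn":[0,0,0]}
    - {"travel":[-0.08,0.19,0],"turn":[0,0,0]}

```text
time: 30.8
position: [0.5343, -0.1213, 0.1691]
tool_rot: [3.13, 0.267, 0.002]
ft_force: [0.5, 0.2, -3.9]
grip_width: 0.176
grip_force: 45.0
```

>>> step_arm:
  commands:
    - {"travel":[-0.018,0.045,0],"turn":[0,0,4]}
    - {"travel":[-0.036,0.09,0],"turn":[0,0,9]}
    - {"travel":[-0.054,0.135,0],"turn":[0,0,14]}
    - {"travel":[-0.068,0.175,0],"turn":[0,0,18]}
    - {"travel":[-0.077,0.205,0],"turn":[0,0,19.5]}

```text
time: 31.3
position: [0.4917, -0.3388, 0.1689]
tool_rot: [3.127, -0.277, -0.0]
ft_force: [-0.0, -0.0, -2.3]
grip_width: 0.181
grip_force: 45.0
```

>>> step_arm:
  commands:
    - {"travel":[0,0,0],"turn":[0,0,0]}
    - {"travel":[0,0,0],"turn":[0,0,0]}
    - {"travel":[0,0,0],"turn":[0,0,0]}

```text
time: 31.6
position: [0.4941, -0.3331, 0.1686]
tool_rot: [-3.129, 0.264, -0.0]
ft_force: [-0.1, 0.5, -3.3]
grip_width: 0.185
grip_force: 45.0
```

```bash
python3 -c "
from h import *
delta((.4975,-.339,.068),-99.9)"
```

```text
t 31.6 pos [ 0.4941 -0.3331  0.1686] d mm [  4.3559   5.3259 100.6177] turn [-0.0594 -0.0092  0.2391] F [-0.089   0.5154 -3.3291] g 0.18463893648705862 44.99244058504701
```

>>> step_arm:
  commands:
    - {"travel":[0.004,0.005,0.02],"turn":[0,0,0]}
    - {"travel":[0.004,0.005,0.045],"turn":[0,0,0]}
    - {"travel":[0.004,0.005,0.07],"turn":[0,0,0]}
    - {"travel":[0.004,0.005,0.085],"turn":[0,0,0]}
    - {"travel":[0.004,0.005,0.093],"turn":[0,0,0]}

```text
time: 32.1
position: [0.4963, -0.3387, 0.0741]
tool_rot: [-3.129, 0.265, 0.003]
ft_force: [0.3, -0.2, -2.4]
grip_width: 0.175
grip_force: 45.0
```

>>> step_arm:
  commands:
    - {"travel":[0,0,0],"turn":[0,0,0]}
    - {"travel":[0,0,0],"turn":[0,0,0]}

```text
time: 32.3
position: [0.4973, -0.3405, 0.0766]
tool_rot: [3.129, -0.267, 0.002]
ft_force: [0.6, 0.3, -2.4]
grip_width: 0.18
grip_force: 45.0
```

```bash
python3 -c "
from h import *
delta((.4975,-.339,.0675),-99.9)"
```

```text
t 32.3 pos [ 0.4973 -0.3405  0.0766] d mm [-0.1129 -1.5533  9.1139] turn [ 0.0379 -0.0904  0.1408] F [ 0.6049  0.273  -2.3696] g 0.1804173189112821 44.99233569949865
```

>>> step_arm:
  commands:
    - {"travel":[0,0,0.0015],"turn":[0,0,0]}
    - {"travel":[0,0,0.003],"turn":[0,0,0]}
    - {"travel":[0,0,0.0045],"turn":[0,0,0]}
    - {"travel":[0,0,0.0055],"turn":[0,0,0]}
    - {"travel":[0,0,0.006],"turn":[0,0,0]}

```text
time: 32.8
position: [0.4964, -0.3404, 0.0695]
tool_rot: [3.13, -0.268, -0.0]
ft_force: [-0.6, 0.2, -2.8]
grip_width: 0.182
grip_force: 45.0
```

>>> step_arm:
  commands:
    - {"travel":[0,0,0.0005],"turn":[0,0,0]}
    - {"travel":[0,0,0.001],"turn":[0,0,0]}
    - {"travel":[0,0,0.001],"turn":[0,0,0]}

```text
time: 33.1
position: [0.4964, -0.3404, 0.0685]
tool_rot: [3.13, -0.268, -0.0]
ft_force: [0.2, -0.3, -2.2]
grip_width: 0.18
grip_force: 45.0
```

>>> step_arm:
  commands:
    - {"travel":[0,0,0.0005],"turn":[0,0,0]}
    - {"travel":[0,0,0.001],"turn":[0,0,0]}
    - {"travel":[0,0,0.0015],"turn":[0,0,0]}
    - {"travel":[0,0,0.0015],"turn":[0,0,0]}

```text
time: 33.5
position: [0.4965, -0.3405, 0.0675]
tool_rot: [3.13, -0.268, 0.0]
ft_force: [-1.1, 1.2, 0.5]
grip_width: 0.178
grip_force: 45.0
```

Fz rose from -2.5 N to +0.5 N at the original height, so the gauge stands on the board. Opening.

>>> step_arm:
  commands:
    - {"travel":[0,0,0],"turn":[0,0,0]}
    - {"travel":[0,0,0],"turn":[0,0,0]}
    - {"travel":[0,0,0],"turn":[0,0,0]}
    - {"travel":[0,0,0],"turn":[0,0,0]}
    - {"travel":[0,0,0],"turn":[0,0,0]}
  gripper: 0.6

```text
time: 34.0
position: [0.4965, -0.3405, 0.0671]
tool_rot: [3.13, -0.268, 0.0]
ft_force: [-0.5, 0.1, -0.5]
grip_width: 0.539
grip_force: 0.0
```

>>> step_arm:
  commands:
    - {"travel":[0,0,-0.01],"turn":[0,0,0]}
    - {"travel":[0,0,-0.03],"turn":[0,0,0]}
    - {"travel":[0,0,-0.06],"turn":[0,0,0]}
    - {"travel":[0,0,-0.1],"turn":[0,0,0]}
    - {"travel":[0,0,-0.13],"turn":[0,0,0]}

```text
time: 34.5
position: [0.4971, -0.3407, 0.2003]
tool_rot: [3.129, -0.268, 0.004]
ft_force: [0.6, 0.2, -0.2]
grip_width: 0.599
grip_force: 0.0
```

>>> step_arm:
  commands:
    - {"travel":[-0.02,0,0],"turn":[0,0,0]}
    - {"travel":[-0.04,0,0],"turn":[0,0,0]}
    - {"travel":[-0.05,0,0],"turn":[0,0,0]}
    - {"travel":[-0.05,0,0],"turn":[0,0,0]}

```text
time: 34.9
position: [0.4462, -0.3323, 0.1977]
tool_rot: [3.129, -0.27, 0.0]
ft_force: [-0.9, -0.6, -0.1]
grip_width: 0.603
grip_force: 0.0
```

```bash
python3 -c "
from h import *
s=ctrl.get_image('scene')[175:285,185:475,::-1];w=ctrl.get_image('wrist')[:,:,::-1]
s=cv2.resize(np.ascontiguousarray(s),(760,288),interpolation=cv2.INTER_CUBIC);w=cv2.resize(w,(480,300))
c=np.zeros((588,760,3),np.uint8);c[:288]=s;c[288:,:480]=w
cv2.imwrite('pics/end.png',c)"
```

```text
(no output)
```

View pics/end.png

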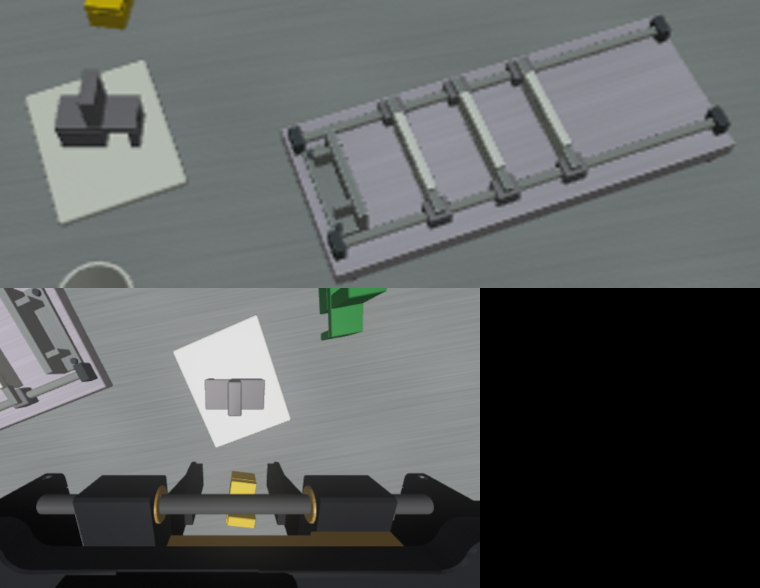

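The final picture shows the gauge standing upright on the board at (100,110), the three bars evenly spaced at (415,150), (482,130) and (548,110), and the gripper clear of everything.

```bash
python3 -c "
from bench import ctrl
print(ctrl.close_job())"
```

```text
the job is handed in; nothing more can be done
None
```

The job is handed in at about 35 s: the three dividers were drawn in order until the gauge butted snugly, with centres 70 mm apart (60 mm lanes) by gauge travel and camera, and the gauge stands upright on its board with the gripper clear.

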